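# Bring the stone before the viewer and aim the spot lamp

## Robot

A 7-joint arm with a two-finger parallel gripper is mounted at the origin on the work surface. World frame = base frame: x ahead of the robot, y to its left, z up, the work surface at z = 0. Lengths are in m, angles in rad, forces in N, time in s.
With the tool pointing down it reaches from about 0.4 to 0.85 m from the base axis. Payload 6.9 kg.
Tool frame: the origin (TCP) lies midway between the tips of the shut fingers; the grasp point (between the pads) lies behind it (ctrl.pinch_z is the z of the grasp point in the tool frame, in m); z points along the fingers, y is the line along which they close (so a half turn about z gives the same grasp; the last joint's range is limited). The gripper opens to 85 mm and grips with 20 to 120 N. Pads are 22 mm wide; open, the fingers measure 114 mm over their backs; the gripper's body (76 mm by 85 mm) begins 54 mm behind the grasp point. The pads swing forward as they close: fully open they stand 13 mm farther back than shut.
Start: joints at [-1.218, 0.507, -0.238, 1.5, 0.126, 1.149, -0.155], TCP at [0.153, 0.606, 0.231] pointing down, gripper open.
Joint ranges: [-3.08, 3.08], [-0.24, 2.05], [-1.43, 1.35], [0, 2.5], [-1.52, 4.66], [0.17, 1.96], [-2.89, 2.89]. Speed limits (rad/s): [2.39, 2.39, 3.14, 3.14, 3.14, 3.14, 3.14].

## Interface

Orientations are given as a unit quaternion [w, x, y, z].
In Python, from station import ctrl, get_state, vision, ticket, models gives the robot as it stands. Calls block until the motion is done:
- ctrl.movep(position, orientation): joint-space move of the TCP to a pose.
- ctrl.movel(position, frame=None, max_speed=0.15): straight line of the TCP; frame=None keeps the orientation; max_speed is the mean speed in m/s.
- ctrl.set_joints(angles): joint-space move.
- ctrl.ungrasp() and ctrl.close_gripper(force=None): open the fingers fully, or close them until they stop; force is the grip in N (None keeps the last).
- ctrl.pause(seconds).
- ctrl.ik(position, orientation): joint angles nearest the present ones, or None.
- get_state(): the state.
- vision.grab_frame(name): name is "scene" or "top" or "wrist"; returns (picture, depth): 384x512x3 uint8, blue, green, red; 384x512 float32, m along the optical axis (not along the pixel's ray), 0 where there is no reading.
- vision.camera_info(name): a dict with "mtx" (3x3 intrinsics, pixels), "dist_coeffs" ([k1, k2, p1, p2, k3] as OpenCV has them; the pictures are not rectified), "R" (3x3) and "t" (3): a world point X has camera coordinates R X + t; the wrist camera has in their place "hand_eye" (4x4, takes a point from camera to tool coordinates, whose origin is the TCP and whose axes are the flange's). Camera axes: x right, y down, z forward; pixel columns grow to the right and rows downward; lengths in m; the calibration is good to about 2 mm. A picture is of the moment at which its call begins: read the wrist's pose just before it. camera_info takes no time and is no camera call.
A pose or a line that the arm cannot do raises ctrl.Unreachable and nothing moves.
- ticket.close_job(): hands the job in; it is judged then, once.
Trained networks look in the newest picture that a camera, given by its name, has taken for a name from the list of things; names that differ only in an ending like _2 or _b are one class to them, and where a whole thing is asked for, a point or a joint stands for the part that bears it (a point fixed in the world has none). Each returns a list of dicts, best first, with "p" (0 to 1); they miss things now and then, are a little off and sometimes report something else, mostly with a low value. They report only what shows in the picture. A call takes as long as a camera call.
- models.recognise(camera, target): "point" ([column, row] in pixels, amid what is visible of it).
- models.masks_of(camera, target): "mask" (384x512 bool, what is visible of it) and "point" ([column, row] in pixels, amid what is visible of it).
The state is a dict: "time": time; "qpos": joint angles; "qd": joint speeds; "tau": joint torques, N m; "tcp_pos": TCP position; "eef_rot": TCP orientation; "contact_force": force on the tool from outside, world axes, zero at the start; "wrist_torque": the same for the moment, N m; "width": finger opening in m; "gripper_force": force on a finger pad.
Only numpy, scipy, OpenCV 4.12 (cv2) and the standard library are available. Lean on these libraries where they do the work, as an engineer would, in place of code of your own. Each camera call takes 0.05 s, during which the arm holds its last target. There are 200 camera calls.

## Task

Set up the stone for viewing: with a fingertip, push on a spoke of the round stage until the stone stands squarely in front of the viewer's lens, with the mirror behind it, and push the arm of the spot lamp round until the lamp points straight at the stone where it then stands. Only push: do not pinch a spoke or the lamp between the fingers, do not lift or shift the lamp's stand, keep off the stone, its holder, the mirror and the viewer, and leave everything else on the bench where it is.

Things in the scene. Friction and masses are not known exactly. Their poses are not given: they have to be found in the camera images.
- lens (a point): Centre of the viewer's front lens, 84 mm above the bench. The viewer, a level microscope tube bolted down beyond the stage, looks along this point's -x across the stage's axis, which is 115 mm away. Black lens barrel 44 mm in diameter, then aluminium tube and a white camera box.
- stage_axis (a point): Centre of the top of the round stage: an aluminium disc 160 mm in diameter, 14 mm thick, top 44 mm above the bench, turning all the way round about its upright axis on a fixed housing. Four steel spokes stick out level from its rim at 45, 135, 225 and 315 degrees (anticlockwise from above) from this point's +x. That +x turns with the stage and points from the axis to the stone.
- stage (a joint): Turn of the stage in rad, anticlockwise from above; 0 (or any whole turn) when the stone is squarely in front of the lens, pi when it is on the far side from it. It turns against light friction (0.08 N m, about 0.7 N at the spokes) and stays where it is left.
- stone (a point): Middle of the clear cut stone, 13 mm across, on the small post of its holder, 50 mm from the stage's axis and 84 mm above the bench.
- stone_holder: Holder fixed on the stage: an aluminium block 34 x 32 x 26 mm near the rim with the stone on a round cup on top; close to the stage's axis a flat mirror 34 x 75 mm stands behind the stone, facing it and leaning back from it by 30 degrees, its top 118 mm above the bench, black knobs at its sides. Origin on the stage's axis on the disc's top; +x towards the stone.
- spokes_ccw: The anticlockwise flanks (seen from above) of the four spokes: straight steel bars 8 mm thick, ending 145 mm from the stage's axis, centre line 37 mm above the bench. They pass under the lens, which leaves 62 mm, and 20 mm short of the viewer's foot. Origin on the stage's axis, 30 mm above the bench.
- spokes_cw: The clockwise flanks of the four spokes. Origin as above.
- viewer: The whole viewer with its foot (90 mm wide, 165 to 265 mm from the stage's axis); it ends 287 mm from the axis and is 109 mm high. Origin on the bench at the stage's axis; +x points from the axis to the lens and along the tube.
- lamp_stand: Loose spot-lamp stand, 1.4 kg: round steel foot 100 mm in diameter and 20 mm high, thin upright post 14 mm in diameter. Origin on the bench under the post.
- lamp_pivot (a point): Where the lamp's arm turns on its post, 155 mm above the bench, on a hub 26 mm in diameter. The arm and, seen from above, the lamp's beam run along this point's +x: a level steel bar 10 mm thick from 13 to 98 mm from the post, then the lamp head, 31 mm thick and 65 mm long, sloping 20 degrees down. A short black knob sticks out 28 mm to the rear.
- lamp_nose (a point): Middle of the lamp's front glass, 161 mm from the post along the arm and 133 mm above the bench.
- lamp_arm (a joint): Turn of the lamp's arm on its stand in rad, anticlockwise from above; 0 when the arm points along the stand's own +x. It swings freely from -2.6 to 2.6 against light friction (0.05 N m, about 0.7 N at 70 mm from the post) and stays where it is left.
- lamp_arm_left: The left flank (its +y side) of the lamp's bar, head and rear knob. Origin at the pivot.
- lamp_arm_right: The right flank (its -y side) of the lamp's bar, head and rear knob. Origin at the pivot.
- loupe: Loose black round folding loupe, 46 mm in diameter, 19 mm high, between stage and lamp. Origin under its centre, as for all that follow.
- tweezers: Loose dark steel tweezers, 145 mm long along its x, 7 mm high, to the left of the stage.
- jar: Loose small glass jar with white cap, 40 mm in diameter, 45 mm high, to the right of the lamp.
- gem_box: Loose square white stone box with clear lid, 40 x 40 x 20 mm, at the far left of the stage.
- calculator: Loose grey calculator, 140 x 80 x 17 mm, at the front left.
- caliper: Loose caliper, 190 mm long along its x, 15 mm high, beyond the lamp.
- dish: Loose white ceramic dish, 90 mm in diameter, 14 mm high, at the front right.

How it is judged:
At the end, for the whole second after the job is handed in: The stone is on the lens's side, within 6 mm sideways of the viewer's axis; the lamp's beam passes within 12 mm of the stone seen from above; stage and lamp are at rest; the lamp's stand is upright and, like every loose thing, within 15 mm of where it stood (y of stone in the frame of lens between -0.006 and 0.006 m and x of stone in the frame of lens above -0.09 m and y of stone in the frame of lamp_pivot between -0.012 and 0.012 m and x of stone in the frame of lamp_pivot above 0.1 m and velocity of joint stage between -0.03 and 0.03 rad/s and velocity of joint lamp_arm between -0.03 and 0.03 rad/s and distance of each of lamp_stand, loupe, tweezers, jar, gem_box, calculator, caliper, dish from where it was at the start of the episode below 0.015 m and angle between lamp_stand's own z axis and vertical below 0.05 rad); the robot touches nothing.
It fails at once if a spoke was squeezed between the fingers (pushed by more than 2 N on both flanks at once) (contact force between each of spokes_ccw, spokes_cw and the fingers above 2 N).
It fails at once if the lamp's arm was squeezed between the fingers (more than 2 N on both flanks at once) (contact force between each of lamp_arm_left, lamp_arm_right and the fingers above 2 N).
It fails at once if the stone, its holder, its mirror or the viewer was touched (over 0.5 N) (contact force between any of stone_holder, viewer and anything else above 0.5 N).
It fails at once if the lamp's stand was lifted, tipped or shifted by more than 20 mm (height (world z) of lamp_stand above 0.006 m or angle between lamp_stand's own z axis and vertical above 0.15 rad or distance of lamp_stand from where it was at the start of the episode above 0.02 m).
It fails at once if a loose thing on the bench was lifted or moved by more than 20 mm (distance of any of loupe, tweezers, jar, gem_box, calculator, caliper, dish from where it was at the start of the episode above 0.02 m).
It also fails if it takes over 72 s, if anything falls off the work surface, if the arm or the gripper's body presses on something with over 40 N, if the wrist force passes 120 N, or if a joint passes its speed limit or range.

## Working session

There is one attempt and no reset: what is moved stays moved. The work goes in short steps, each a Python script; the robot and the scene stay as the last script left them, time stands still between calls to the robot, and variables do not carry over. Pictures are saved under pics/ and viewed, at most 10 in all, crops included, and the job is handed in when it is done.

```bash
mkdir -p pics; cat > h.py <<'E'
import numpy as np, cv2
from station import ctrl,get_state,vision,ticket,models
def ray(cam,uv):
    c=vision.camera_info(cam); R=np.array(c["R"]);t=np.array(c["t"])
    n=cv2.undistortPoints(np.array(uv,float).reshape(-1,1,2),np.array(c["mtx"]),np.array(c["dist_coeffs"])).reshape(-1,2)
    d=np.c_[n,np.ones(len(n))]@R
    return -R.T@t,d
def at_z(cam,uv,z):
    o,d=ray(cam,uv); return o+d*((z-o[2])/d[:,2])[:,None]
def deproj(cam,uv,dep):
    o,d=ray(cam,uv); uv=np.array(uv,int).reshape(-1,2); return o+d*dep[uv[:,1],uv[:,0]][:,None]
def proj(cam,P):
    c=vision.camera_info(cam)
    return cv2.projectPoints(np.array(P,float).reshape(-1,3),cv2.Rodrigues(np.array(c["R"]))[0],np.array(c["t"],float),np.array(c["mtx"]),np.array(c["dist_coeffs"]))[0].reshape(-1,2)
E
python3 - <<'E'
from h import *
for n in ("top","scene"):
    im,d=vision.grab_frame(n); cv2.imwrite(f"pics/{n}0.png",cv2.resize(im,(800,600)))
    np.save(f"pics/{n}0.npy",d); cv2.imwrite(f"pics/{n}raw.png",im)
    c=vision.camera_info(n);R=np.array(c["R"]);print(n,-R.T@np.array(c["t"]),R[2])
    for k in ["lens","stage_axis","stone","stone_holder","viewer","lamp_stand","lamp_pivot","lamp_nose","loupe","jar","tweezers","gem_box","caliper","dish","calculator"]:
        r=models.recognise(n,k)[:2]
        for x in r: print(k,round(x["p"],2),x["point"],deproj(n,[x["point"]],d).round(3))
print(get_state()["time"],ctrl.pinch_z,get_state()["eef_rot"])
E
```

```text
top [0.23253567 0.00766539 1.47950622] [ 0.20282074 -0.01193112 -0.9791432 ]
lens 0.57 [229.3, 108.8] [[0.775 0.068 0.1  ]]
stage_axis 0.87 [233.9, 177.9] [[0.574 0.068 0.061]]
stage_axis 0.61 [337.5, 127.6] [[ 0.676 -0.234  0.156]]
stone 0.93 [234.8, 171.0] [[0.592 0.064 0.071]]
stone_holder 0.75 [240.0, 173.3] [[0.591 0.05  0.045]]
stone_holder 0.53 [365.2, 116.8] [[ 0.753 -0.352  0.016]]
viewer 0.96 [226.2, 109.6] [[0.771 0.077 0.105]]
viewer 0.53 [338.9, 128.1] [[ 0.673 -0.238  0.159]]
lamp_stand 0.88 [341.8, 166.9] [[ 0.597 -0.26   0.012]]
lamp_pivot 0.75 [339.8, 125.0] [[ 0.681 -0.24   0.163]]
lamp_nose 0.79 [343.8, 131.5] [[ 0.664 -0.251  0.154]]
loupe 0.63 [305.3, 175.1] [[ 0.579 -0.146  0.016]]
jar 0.47 [391.8, 168.4] [[ 0.574 -0.406  0.046]]
tweezers 0.67 [139.8, 223.6] [[0.468 0.365 0.002]]
gem_box 0.54 [130.4, 152.4] [[0.689 0.386 0.021]]
gem_box 0.17 [351.0, 229.8] [[ 0.403 -0.269  0.005]]
caliper 0.66 [361.9, 119.8] [[ 0.744 -0.34   0.015]]
dish 0.88 [350.9, 230.6] [[ 0.402 -0.27  -0.003]]
calculator 0.82 [166.2, 274.8] [[0.308 0.287 0.02 ]]
scene [ 1.08719931 -0.423124
[... 345 characters left out ...]
.065]]
lamp_pivot 0.9 [213.0, 277.2] [[ 0.684 -0.238  0.168]]
lamp_nose 0.59 [206.8, 276.3] [[ 0.67  -0.244  0.159]]
loupe 0.73 [228.6, 259.6] [[ 0.588 -0.147  0.021]]
loupe 0.72 [296.1, 204.8] [[0.576 0.066 0.052]]
jar 0.73 [120.0, 321.2] [[ 0.589 -0.418  0.046]]
jar 0.29 [229.1, 257.8] [[ 0.583 -0.142  0.018]]
tweezers 0.45 [349.2, 143.8] [[ 0.461  0.372 -0.003]]
gem_box 0.7 [409.8, 187.0] [[0.692 0.363 0.019]]
gem_box 0.45 [362.7, 268.7] [[0.809 0.058 0.067]]
caliper 0.67 [192.6, 366.6] [[ 0.747 -0.343  0.015]]
dish 0.84 [144.2, 238.9] [[ 0.404 -0.276  0.006]]
calculator 0.64 [293.2, 124.7] [[0.304 0.286 0.01 ]]
1.6 -0.0187 [ 8.60289945e-06  1.23635328e-01  9.92327720e-01 -3.07426862e-05]
```

```bash
python3 - <<'E'
import cv2
a=cv2.imread("pics/topraw.png")[70:250,100:400]; b=cv2.imread("pics/sceneraw.png")[140:320,150:450]
cv2.imwrite("pics/topc.png",cv2.resize(a,(800,480),interpolation=cv2.INTER_CUBIC));cv2.imwrite("pics/scenec.png",cv2.resize(b,(800,480),interpolation=cv2.INTER_CUBIC))
E
```

```text
(no output)
```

View pics/topc.png

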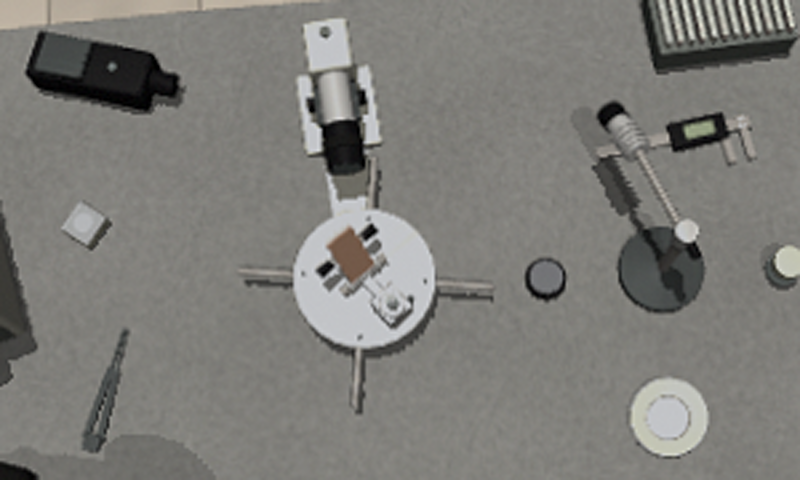

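View pics/scenec.png

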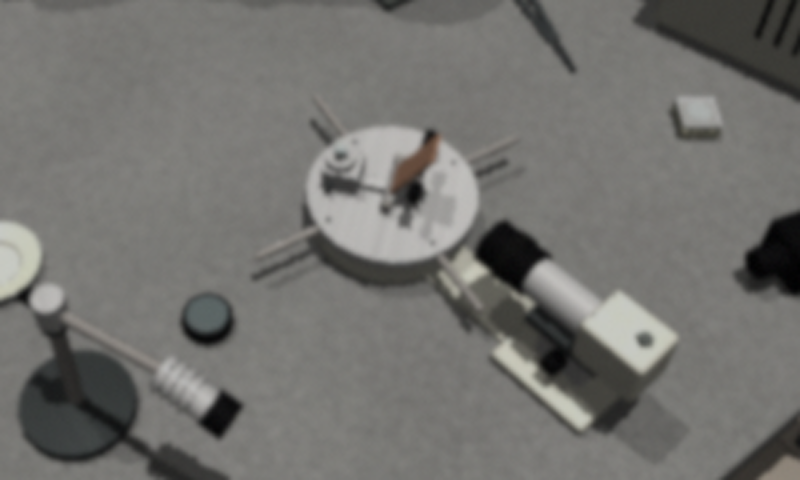

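The top picture shows the stage centre at about (237,174) full-frame, the stone at (247,184) on the lower right (the robot side, right of centre) and the viewer straight up at (228,110). The lamp's pivot is at about (357,156) and its arm points up and left to (329,112). The scene picture agrees. The stage needs about +143° and the lamp about +50°.

```bash
cat > m.py <<'E'
from h import *
from scipy.optimize import least_squares
def cloud(n):
    im,d=vision.grab_frame(n); v,u=np.nonzero(d>0); uv=np.c_[u,v]
    return deproj(n,uv,d), im[v,u]
def circ(P,r):  # fit known-radius disc to its outline (centre = middle of area)
    h=cv2.convexHull(P[:,:2].astype(np.float32)).reshape(-1,2).astype(float)
    c,rad=cv2.minEnclosingCircle(h.astype(np.float32))
    f=least_squares(lambda p:np.hypot(*(h-p[:2]).T)-p[2],[*c,rad],loss="soft_l1",f_scale=.002).x
    return f
def near(P,c,r): return np.hypot(P[:,0]-c[0],P[:,1]-c[1])<r
def measure(cams=("top","scene"),c0=(.58,.06)):
    out={}
    for n in cams:
        P,col=cloud(n); z=P[:,2]
        q=circ(P[near(P,c0,.1)&(z>.038)&(z<.05)],.08)
        # spokes
        r=np.hypot(P[:,0]-q[0],P[:,1]-q[1]); a=np.arctan2(P[:,1]-q[1],P[:,0]-q[0])
        s=(r>.095)&(r<.143)&(z>.03)&(z<.048); 
        sp=np.angle(np.exp(4j*a[s]).mean())/4
        w=(r>.12)&(r<.28)&(z>.09)&(z<.115)&(abs(a)<.5)
        V=P[w,:2]-q[:2]; va=np.arctan2(*np.median(V,0)[::-1])
        mn,ev=np.linalg.eigh(np.cov(V.T)); e=ev[:,1]*np.sign(ev[0,1])
        f=near(P,(.6,-.26),.075)&(z>.012)&(z<.028); fq=circ(P[f],.05)
        b=near(P,(.66,-.24),.16)&(z>.14)&(z<.175); B=P[b]
        print(n,"disc",q.round(4),z[near(P,q,.07)].min().round(3),"spokes mod90",np.degrees(sp).round(2),s.sum(),
          "viewer",np.degrees(va).round(2),"axisdir",np.degrees(np.arctan2(e[1],e[0])).round(2),V.mean(0).round(3),"rmin",r[w].min().round(3),r[w].max().round(3),w.sum())
        print("   foot",fq.round(4),f.sum())
        rr=np.hypot(*(B[:,:2]-fq[:2]).T); k=(rr>.03)&(rr<.095)&(B[:,2]<.17)
        L=B[k,:2]; la=np.arctan2(L[:,1]-fq[1],L[:,0]-fq[0]); m=L.mean(0)-fq[:2]
        u=np.linalg.eigh(np.cov(L.T))[1][:,1]; 
        print("   hub",np.median(B[rr<.012],0).round(4),"bar dir",np.degrees(np.arctan2(m[1],m[0])).round(2),"line",np.degrees(np.arctan(u[1]/u[0])).round(2),k.sum())
        out[n]=(q,sp)
        try:
            st=models.recognise(n,"stone")[0]; p=at_z(n,[st["point"]],.084)[0]; print("   stone",p.round(4),round(st["p"],2))
        except Exception as x: print(x)
    return out
E
python3 - <<'E'
from m import *
measure()
s=get_state();print(s["contact_force"],s["time"])
for p in [(.57,.2,.2),(.44,.06,.06)]:
  for a in (0,.5,1,1.57,2,3.14): print(p,a,ctrl.ik(list(p),[0,np.cos(a/2),np.sin(a/2),0]) is not None)
E
```

```text
top disc [0.5879 0.0625 0.0819] 0.035 spokes mod90 -7.93 161 viewer 4.87 axisdir 4.67 [0.2   0.018] rmin 0.12 0.28 692
   foot [ 0.5844 -0.2761  0.0494] 634
   hub [ 0.5832 -0.2753  0.1709] bar dir 22.8 line 22.05 85
   stone [0.5918 0.0553 0.084 ] 0.97
scene disc [0.5876 0.0594 0.0825] 0.002 spokes mod90 -7.99 225 viewer 2.93 axisdir 5.72 [0.209 0.013] rmin 0.12 0.28 1344
   foot [ 0.5817 -0.28    0.0492] 1262
   hub [ 0.5857 -0.2814  0.1708] bar dir 21.88 line 22.33 162
   stone [0.6002 0.0428 0.084 ] 0.57
[-0.53134823 -0.04601263  0.13256083] 1.8
(0.57, 0.2, 0.2) 0 True
(0.57, 0.2, 0.2) 0.5 True
(0.57, 0.2, 0.2) 1 True
(0.57, 0.2, 0.2) 1.57 True
(0.57, 0.2, 0.2) 2 True
(0.57, 0.2, 0.2) 3.14 True
(0.44, 0.06, 0.06) 0 True
(0.44, 0.06, 0.06) 0.5 True
(0.44, 0.06, 0.06) 1 True
(0.44, 0.06, 0.06) 1.57 True
(0.44, 0.06, 0.06) 2 True
(0.44, 0.06, 0.06) 3.14 True
```

```bash
python3 - <<'E'
from h import *
print(at_z("top",[[247.4,183.3]],.084), at_z("scene",[[150+342/2.667,140+155/2.667]],.084))
# arc feasibility with tool turning along: spoke angle phi, finger at radius .125, pads' wide face to spoke
c=np.array([.588,.061]); 
def q(a): return [0,np.cos(a/2),np.sin(a/2),0]
for off in (0,np.pi/2,np.pi,-np.pi/2):
  r=[]
  for ph in np.radians(np.arange(60,231,15)):
    p=[*(c+.128*np.array([np.cos(ph),np.sin(ph)])),.035]; s=ctrl.ik(p,q(ph+off)); r.append(None if s is None else round(float(s[6]),2))
  print(round(off,2),r)
for off in (0,np.pi/2,np.pi,-np.pi/2):
  r=[]
  for ph in np.radians(np.arange(5,90,10)):
    p=[.585+.08*np.cos(ph),-.278+.08*np.sin(ph),.14]; s=ctrl.ik(p,q(ph+off)); r.append(None if s is None else round(float(s[6]),2))
  print("lamp",round(off,2),r)
E
```

```text
[[0.55011375 0.02964613 0.084     ]] [[0.55244788 0.02751159 0.084     ]]
0 [-0.55, -0.38, -0.19, 0.01, 0.22, 0.45, 0.7, 0.95, 1.2, 1.49, 1.79, 2.07]
1.57 [0.71, 0.88, 1.06, 1.25, 1.44, 1.64, 1.87, 2.13, 2.39, 2.67, -1.51, -1.37]
3.14 [1.96, 2.13, 2.3, 2.47, 2.65, 2.85, -1.42, -1.24, -1.35, -1.01, -0.72, -0.43]
-1.57 [-1.54, -1.39, -1.51, -1.29, -1.04, -0.78, -0.54, -0.28, -0.0, 0.29, 0.58, 0.85]
lamp 0 [-0.61, -0.47, -0.33, -0.19, -0.05, 0.1, 0.26, 0.42, 0.6]
lamp 1.57 [0.86, 0.98, 1.11, 1.22, 1.34, 1.46, 1.59, 1.73, 1.88]
lamp 3.14 [2.1, 2.23, 2.37, 2.5, 2.65, 2.8, -2.56, -2.37, -2.18]
lamp -1.57 [-2.04, -1.87, -1.7, -1.53, -1.47, -1.29, -1.24, -1.06, -0.78]
```

```bash
cat >> h.py <<'E'
C=np.array([.588,.061]); L=np.array([.584,-.278])
def q(a): return [0,float(np.cos(a/2)),float(np.sin(a/2)),0]
def pol(c,r,deg,z):
    a=np.radians(deg); return [float(c[0]+r*np.cos(a)),float(c[1]+r*np.sin(a)),z]
def arc(c,r,a0,a1,z,n,sp):
    for d in np.linspace(a0,a1,n+1)[1:]: ctrl.movel(pol(c,r,d,z),q(np.radians(d)),max_speed=sp)
E
python3 - <<'E'
from m import *
ctrl.close_gripper()
ctrl.movep(pol(C,.128,60,.25),q(np.radians(60)))
ctrl.movel(pol(C,.128,60,.03))
print(get_state()["time"],get_state()["contact_force"])
arc(C,.128,60,100,.03,5,.06)
print(get_state()["time"],get_state()["contact_force"])
arc(C,.128,100,212,.03,14,.08)
print(get_state()["time"],get_state()["contact_force"])
ctrl.movel(pol(C,.128,205,.03),q(np.radians(205)),max_speed=.1)
p=pol(C,.128,205,.25); ctrl.movel(p)
ctrl.movep(pol(C,.35,140,.3),q(np.radians(140)))
measure(); print(get_state()["time"])
im,_=vision.grab_frame("top"); cv2.imwrite("pics/top1.png",cv2.resize(im[70:250,100:400],(800,480)))
E
```

```text
6.5417 [-0.14077931  0.35794421  0.25361442]
8.7917 [0.01030394 0.53523109 0.16152271]
14.0417 [0.28479904 0.72403355 0.22610311]
top disc [0.5876 0.061  0.0814] 0.034 spokes mod90 40.63 159 viewer 5.21 axisdir 4.46 [0.199 0.019] rmin 0.12 0.28 692
   foot [ 0.5837 -0.2758  0.0488] 635
   hub [ 0.581  -0.2749  0.1707] bar dir 22.38 line 22.31 86
   stone [0.588  0.0526 0.084 ] 0.92
scene disc [0.575  0.0611 0.0921] 0.004 spokes mod90 40.92 210 viewer 2.32 axisdir 5.77 [0.21  0.011] rmin 0.126 0.28 1225
   foot [ 0.5819 -0.28    0.0493] 1255
   hub [ 0.5862 -0.2822  0.1708] bar dir 22.0 line 22.32 160
   stone [0.5946 0.0444 0.084 ] 0.58
17.7167
```

View pics/top1.png

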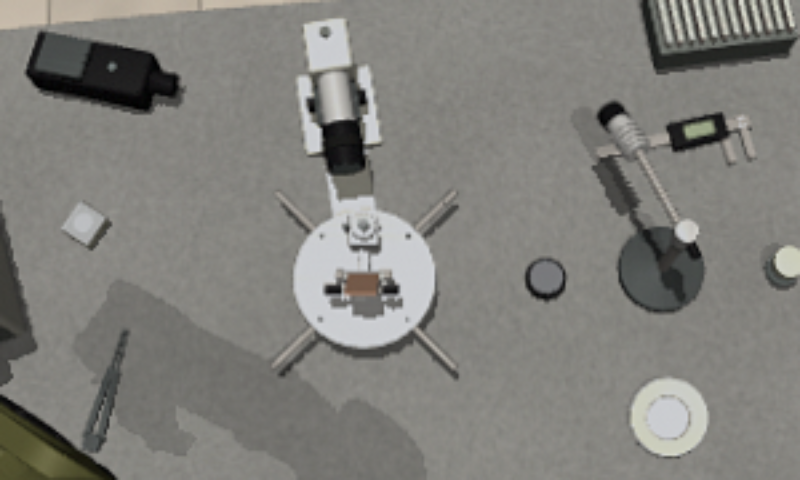

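```bash
python3 - <<'E'
from m import *
ctrl.movep(pol(C,.128,205,.25),q(np.radians(205)))
ctrl.movel(pol(C,.128,205,.03))
arc(C,.128,205,221.2,.03,4,.04); ctrl.pause(.2)
ctrl.movel(pol(C,.128,212,.03),q(np.radians(212)),max_speed=.1)
ctrl.movel(pol(C,.128,212,.3))
a=-14
ctrl.movep(pol(L,.09,a,.3),q(np.radians(a)))
ctrl.movel(pol(L,.075,a,.142))
print(get_state()["time"],get_state()["contact_force"])
arc(L,.075,a,61,.142,10,.06); ctrl.pause(.2)
print(get_state()["time"],get_state()["contact_force"])
ctrl.movel(pol(L,.075,45,.142),q(np.radians(45)),max_speed=.1)
ctrl.movel(pol(L,.075,45,.3))
ctrl.movep([.4,-.4,.4],q(0))
P=measure(); print(get_state()["time"])
im,_=vision.grab_frame("top"); cv2.imwrite("pics/top2.png",cv2.resize(im[70:250,100:400],(800,480)))
E
```

```text
28.55 [0.09363175 0.71466646 0.26590546]
31.9167 [-0.07845655  0.11498225  0.35598535]
top disc [0.5865 0.0602 0.083 ] -0.005 spokes mod90 -40.36 160 viewer 5.47 axisdir 4.58 [0.199 0.02 ] rmin 0.12 0.28 697
   foot [ 0.5832 -0.2768  0.0487] 622
   hub [ 0.5806 -0.276   0.1709] bar dir 74.49 line 75.24 85
   stone [0.5874 0.0617 0.084 ] 0.9
scene disc [0.5776 0.0519 0.0909] -0.003 spokes mod90 -39.86 198 viewer 4.68 axisdir 5.67 [0.209 0.02 ] rmin 0.124 0.28 1258
   foot [ 0.5816 -0.2799  0.0493] 1258
   hub [ 0.5864 -0.2814  0.1705] bar dir 74.21 line 75.14 160
   stone [0.5973 0.053  0.084 ] 0.88
34.9333
```

View pics/top2.png

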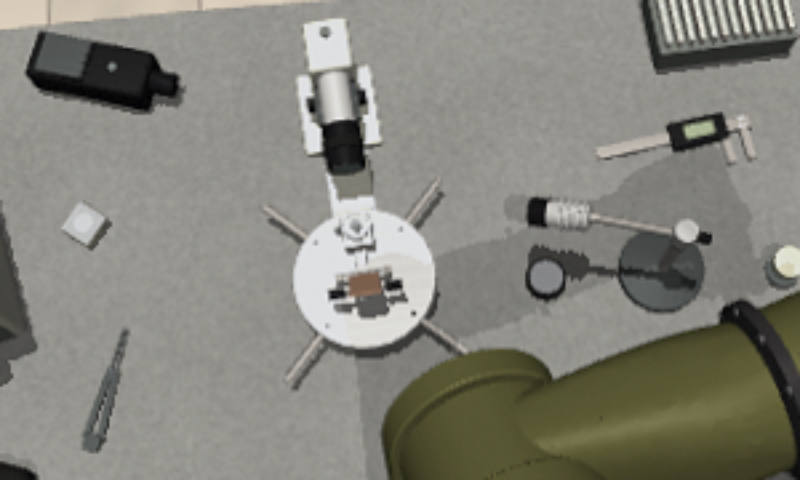

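```bash
python3 - <<'E'
from m import *
ctrl.movep(pol(L,.075,45,.3),q(np.radians(45)))
ctrl.movel(pol(L,.075,45,.142))
arc(L,.075,45,67,.142,4,.04); ctrl.pause(.2)
ctrl.movel(pol(L,.075,50,.142),q(np.radians(50)),max_speed=.1)
ctrl.movel(pol(L,.075,50,.3))
ctrl.movep([.4,-.4,.4],q(0))
measure(); print(get_state()["time"])
im,_=vision.grab_frame("scene"); cv2.imwrite("pics/s3.png",cv2.resize(im[140:320,150:450],(800,480)))
for n in ("top","scene"):
    print(proj(n,[[.637,.065,.084],[.587,.061,.044],[.702,.0705,.084],[.587,.061,.084]]).round(1).tolist())
    for k in ("lamp_nose","lamp_pivot"):
        vision.grab_frame(n)
        r=models.recognise(n,k)[:1]; print(n,k,[(x["point"],x["p"]) for x in r])
E
```

```text
top disc [0.5819 0.0534 0.0893] -0.006 spokes mod90 -40.39 162 viewer 7.37 axisdir 4.81 [0.198 0.026] rmin 0.121 0.28 688
   foot [ 0.584  -0.2773  0.0494] 634
   hub [ 0.5827 -0.2775  0.1714] bar dir 80.87 line 80.78 87
   stone [0.5795 0.059  0.084 ] 0.89
scene disc [0.5748 0.0576 0.0925] -0.001 spokes mod90 -40.07 199 viewer 3.12 axisdir 5.71 [0.21  0.014] rmin 0.126 0.28 1225
   foot [ 0.5817 -0.2797  0.049 ] 1261
   hub [ 0.5873 -0.2802  0.1704] bar dir 79.86 line 80.59 157
list index out of range
41.9333
[[233.3, 155.1], [236.5, 174.9], [230.2, 134.1], [235.7, 171.6]]
top lamp_nose [([318.0, 155.9], 0.95)]
top lamp_pivot [([315.7, 155.7], 0.69)]
[[313.1, 212.6], [297.2, 210.7], [333.9, 229.4], [298.1, 200.4]]
scene lamp_nose [([209.9, 243.0], 0.76)]
scene lamp_pivot [([213.6, 239.3], 0.57)]
```

View pics/s3.png

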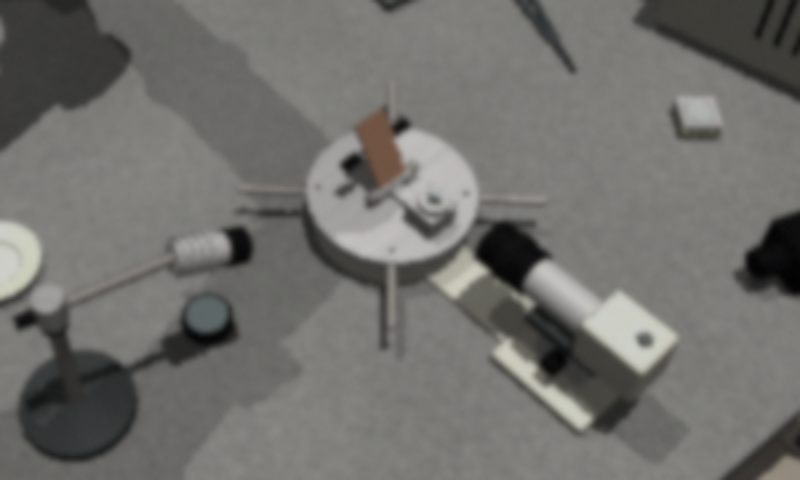

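The stone shows at about (313,215) in the scene picture, where I predicted (313,213). It sits on the viewer's axis, the lamp points at it, and nothing else has moved.

```bash
python3 -c "
from station import ticket
print(ticket.close_job())"
```

```text
the job is handed in; nothing more can be done
None
```

I pushed the stage until the stone faced the lens and swung the lamp arm to point at it (about 80.7° measured, 81° needed), then handed the job in at about 42 s; it returned no verdict.

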